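# Load the fixture carrier on the slide and index it to the gate station

### The job

Lift the fixture carrier, with the black sleeve lying in its saddles, onto the open loading end of the slide with its tail post trailing away from the guides, and let go of it there. Then take it again by the tail post, since the arch of the gate leaves no room over the middle of the carrier, and push it along the guides until it rests in the spring detent of the station under the gate (not the one between the two short stub posts), and let go. Keep the sleeve in its saddles, and leave the tin, the plug gauge and the nut where they are.

Things in the scene. Friction and masses are not known exactly. Their poses are not given: they have to be found in the camera images.
- carrier: Loose aluminium carrier, 0.45 kg, on the worktop between robot and slide: plate 10 mm thick, 70 mm wide (y), x from -60 to +65 mm; front corners (+x) bevelled, a notch amid each long side. Origin: centre of the underside, level with the notches; +x is the direction of pushing, z up. A dark grip block stands amid the plate (it balances there), a tail post on a 24 mm wide bar behind it.
- grip_block (a point): Centre of the top of the carrier's dark steel grip block, 18 (x) x 22 (y) mm, at carrier x 0, y 0, 48 mm above the carrier's underside; its sides are free down to the plate, 38 mm below. Black saddles begin 21 mm in front (+x). Axes as the carrier's.
- tail_post (a point): Centre of the top of the carrier's dark steel tail post, 16 (x) x 22 (y) mm, at carrier x -95 mm, y 0, 52 mm above the carrier's underside; its sides are free down to the bar, 42 mm below. Axes as the carrier's.
- saddle (a point): Point on the carrier (x 38, y 0, 14 mm above the underside) where the sleeve's origin lies when the sleeve is in its saddles.
- sleeve: Loose black threaded sleeve, 22 mm thick and 90 mm long (its y), 0.12 kg, lying across the carrier in two U saddles whose sides stand 10 mm up it. Origin: centre of its underside.
- slide: Fixed rail slide, 390 x 98 mm (x from -190 to +200). Origin: on the worktop on its middle line; +x is the direction of pushing, to the robot's right. The carrier's underside lies on greased skids, tops 14 mm above the worktop. Dark guides 26 mm high, 74 mm apart inside, from x -30 to +200 mm; flared mouth (96 mm wide) at x -63 to -30 mm; before it the open loading end. End stop at x 192 mm.
- loading (a point): On the slide, x = -120 mm, at the height of the skid tops (14 mm): where the carrier's origin lies when it is laid on the loading end. Axes as the slide's.
- station_1 (a point): First detent, slide x = 10 mm, at the height of the skid tops: where the carrier's origin lies when the spring balls in the guides sit in its notches. They draw it in from about 2 mm off; sliding takes about 4 N, getting out of a detent about 10 N. Axes as the slide's.
- station_2 (a point): Second detent, slide x = 120 mm, otherwise as the first. The carrier meets the end stop 7 mm beyond it.
- gate: Fixed grey steel arch over one of the two stations (either). Origin: on the worktop, on the slide's middle line, exactly at that station's detent; axes as the slide's. Legs 56 to 66 mm either side of the middle line; beam 22 mm along the slide, underside 76 mm and top 96 mm above the worktop (the carrier on the slide is 66 mm high).
- stubs: Fixed pair of grey stub posts 46 mm high without a beam, standing at the other station, legs as the gate's. Origin as the gate's.
- tin_cup: Steel tin 74 mm across, 81 mm high, bystander; origin under its centre.
- plug_gauge: Steel plug gauge 20 x 104 x 18 mm lying on the worktop, bystander; origin under its centre, long axis y.
- flanged_nut: Black nut 33 mm across, 26 mm high, bystander; origin under its centre.

How it is judged:
By the outcome, as a careful person would: the job done as asked, in the order asked, and still so for the second after the job is handed in, with the robot touching nothing.
It also fails if it takes over 53 s, if anything falls off the work surface, if the arm or the gripper's body presses on something with over 40 N, if the wrist force passes 120 N, or if a joint passes its speed limit or range.

### The arm

A 6-joint arm with a two-finger parallel gripper is mounted at the origin on the work surface; the furniture and walls round the work are solid. World frame = base frame: x ahead of the robot, y to its left, z up, the work surface at z = 0. Lengths are in m, angles in rad, forces in N, time in s.
With the tool pointing down it reaches from about 0.325 to 0.75 m from the base axis. Payload 7.6 kg.
Tool frame: the origin (TCP) lies midway between the tips of the shut fingers; the grasp point (between the pads) lies 19 mm behind it; z points along the fingers, y is the line along which they close (so a half turn about z gives the same grasp; the last joint's range is limited). The gripper opens to 85 mm and grips with 20 to 120 N. Pads are 22 mm wide; open, the fingers measure 114 mm over their backs; the gripper's body (76 mm by 85 mm) begins 54 mm behind the grasp point. The pads swing forward as they close: fully open they stand 13 mm farther back than shut.
Start: joints at [1.104, 0.052, 1.401, -0, 1.689, -0.07], TCP at [0.203, 0.484, 0.231] pointing down, gripper open.
Joint ranges: [-2.9, 2.9], [-0.91, 2.17], [0.12, 2.37], [-1.06, 4.2], [0.26, 2.73], [-2.93, 2.93]. Speed limits (rad/s): [2.57, 2.57, 3.01, 3.14, 3.14, 3.14].

### API

Orientations are given as a rotation vector (axis times angle).
In Python, from cell import bot, ik, sensors, camera, order gives the robot as it stands. Calls block until the motion is done:
- bot.move_ptp(position, orientation): joint-space move of the TCP to a pose.
- bot.movel(position, frame=None, rate=0.15, guard=None): straight line of the TCP; frame=None keeps the orientation; rate is the mean speed in m/s. With guard (N) it stops when the force on the tool has changed by that much, and returns True; else False.
- bot.move_joints(angles): joint-space move.
- bot.grip(opening): finger opening in m; the grip force is fixed at half the most; returns when the fingers have stopped.
- bot.pause(seconds).
- ik(position, orientation): joint angles nearest the present ones, or None.
- sensors.sense(): the state.
- camera(name): name is "side" or "top"; returns a dict with "image" (480x640x3 uint8, red, green, blue), "intrinsics" (3x3 intrinsics, pixels), "k1" (the pictures are not rectified: a ray, as slopes to the right and down, at radius r is drawn at 1 + k1 r^2 times it, then the intrinsics apply), "extrinsics" (4x4, takes a point from world to camera coordinates). Camera axes: x right, y down, z forward; pixel columns grow to the right and rows downward; lengths in m; the calibration is good to about 2 mm. A picture is of the moment at which its call begins. There is no depth.
A pose or a line that the arm cannot do raises bot.MotionError and nothing moves.
- order.job_done(): hands the job in; it is judged then, once.
The state is a dict: "time_s": time; "qpos": joint angles; "dq": joint speeds; "effort": joint torques, N m; "position": TCP position; "tool_rot": TCP orientation; "contact_force": force on the tool from outside, world axes, zero at the start; "ft_torque": the same for the moment, N m; "finger_gap": finger opening in m; "finger_force": force on a finger pad.
Only numpy, scipy, OpenCV 4.12 (cv2) and the standard library are available. Lean on these libraries where they do the work, as an engineer would, in place of code of your own. Each camera call takes 0.05 s, during which the arm holds its last target. There are 200 camera calls.

## Working session

There is one attempt and no reset: what is moved stays moved. The work goes in short steps, each a Python script; the robot and the scene stay as the last script left them, time stands still between calls to the robot, and variables do not carry over. Pictures are saved under pics/ and viewed, at most 10 in all, crops included, and the job is handed in when it is done.

```bash
mkdir -p pics; ls
python3 - <<'E'
from cell import bot, ik, sensors, camera, order
import cv2,numpy as np
np.set_printoptions(precision=4,suppress=True)
for n in ("side","top"):
    c=camera(n); cv2.imwrite(f"pics/{n}0.png",c["image"][:,:,::-1]); print(n,c["intrinsics"],c["k1"],c["extrinsics"])
s=sensors.sense(); print(s["time_s"],s["tool_rot"],s["position"])
E
```

```text
pics
side [[607.7638   0.     326.1651]
 [  0.     607.7638 241.6773]
 [  0.       0.       1.    ]] 0.05814597630869119 [[-0.9438 -0.3304 -0.0006  0.4823]
 [-0.1573  0.4511 -0.8785  0.0637]
 [ 0.2905 -0.8291 -0.4777  1.1824]
 [ 0.      0.      0.      1.    ]]
top [[591.1443   0.     333.4001]
 [  0.     591.1443 245.7022]
 [  0.       0.       1.    ]] -0.07614592626559127 [[ 0.0044 -0.9999  0.0122  0.1755]
 [-0.9833 -0.0065 -0.1821  0.4724]
 [ 0.1822 -0.0112 -0.9832  0.9268]
 [ 0.      0.      0.      1.    ]]
0.1 [-0.6192 -3.0796  0.0021] [0.2028 0.484  0.2306]
```

View pics/top0.png

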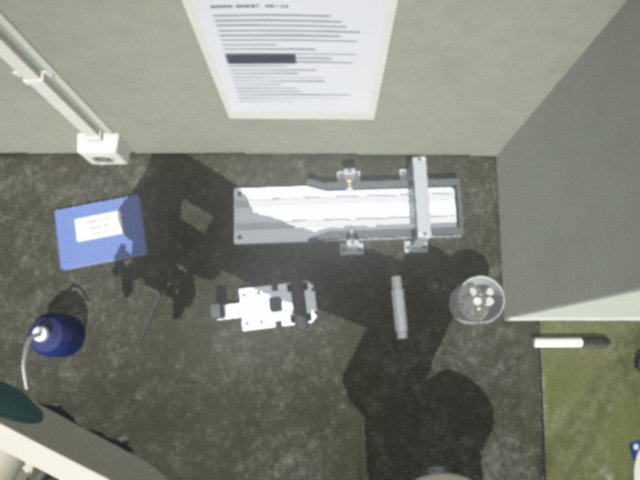

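View pics/side0.png

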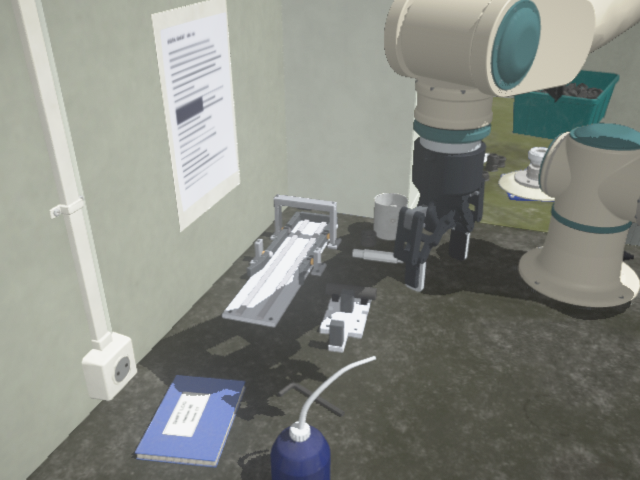

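The top view shows the carrier near (265,305), with its tail at (220,312), the sleeve at (300,305) and the grip block near (275,304). The slide runs from (235,215) to (462,208). The gate is at (419,205), i.e. station 2, and the stubs are at x≈349. Next I enlarge crops.

```bash
cat > h.py <<'E'
import numpy as np, cv2
from cell import bot, ik, sensors, camera, order
np.set_printoptions(precision=4,suppress=True)
def ray(c,uv):
    K,k1,T=c["intrinsics"],c["k1"],c["extrinsics"]
    d=cv2.undistortPoints(np.array([[uv]],float),K,np.array([k1,0,0,0.]))[0,0]
    R,t=T[:3,:3],T[:3,3]
    return -R.T@t, R.T@np.array([d[0],d[1],1])
def onz(c,uv,z):
    o,d=ray(c,uv); return o+d*(z-o[2])/d[2]
def proj(c,p):
    r=cv2.Rodrigues(c["extrinsics"][:3,:3])[0]
    return cv2.projectPoints(np.array([p],float),r,c["extrinsics"][:3,3],c["intrinsics"],np.array([c["k1"],0,0,0.]))[0][0,0]
def crop(c,x,y,w,h,f,name):
    im=cv2.resize(c["image"][y:y+h,x:x+w,::-1],None,fx=f,fy=f,interpolation=cv2.INTER_CUBIC); cv2.imwrite("pics/"+name,im)
E
python3 - <<'E'
from h import *
c=camera("top"); s=camera("side")
a=cv2.resize(c["image"][145:265,222:480,::-1],(774,360),interpolation=3)
b=cv2.resize(c["image"][270:340,205:335,::-1],(433,233),interpolation=3)
d=cv2.resize(s["image"][275:355,310:385,::-1],(219,233),interpolation=3)
o=np.zeros((600,800,3),np.uint8); o[:360,:774]=a; o[365:598,:433]=b; o[365:598,440:659]=d
cv2.imwrite("pics/crop1.png",o)
E
```

```text
(no output)
```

View pics/crop1.png

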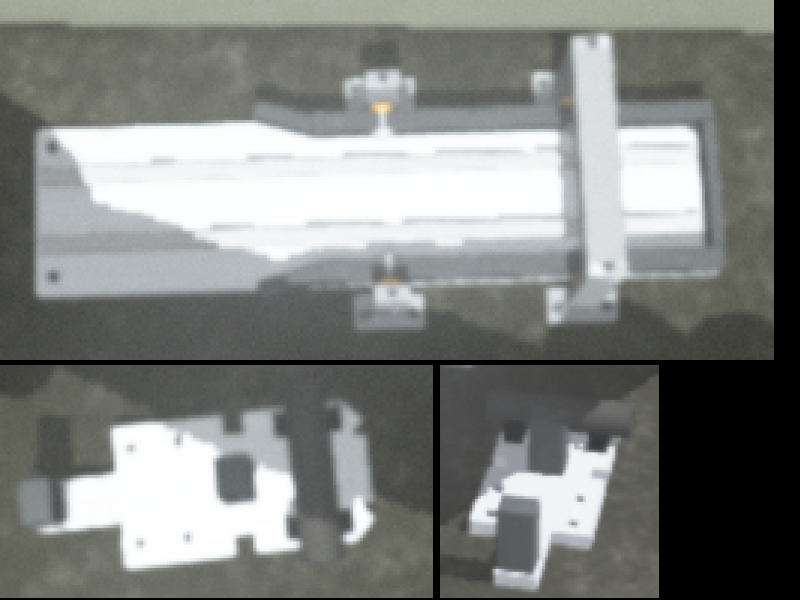

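Run:
```python
from h import *
c=camera("top"); s=camera("side")
print("cam",ray(c,(0,0))[0])
A=lambda u,v,z:onz(c,(222+(u+.5)/3-.5,145+(v+.5)/3-.5),z)
f=130/433
B=lambda u,v,z:onz(c,(205+(u+.5)*f-.5,270+(v-365+.5)*f-.5),z)
D=lambda u,v,z:onz(s,(310+(u-440+.5)*75/219-.5,275+(v-365+.5)*80/233-.5),z)
for n,p in dict(tailtop=(36,501,.052),blocktop=(236,477,.048),notchL=(232,424,.01),notchR=(247,545,.01),rearL=(112,427,.01),rearR=(123,566,.01)).items(): print(n,B(*p))
for n,p in dict(tail_side=(520,507,.052),).items(): print(n,D(*p))
for n,p in dict(loadL=(37,130,.008),loadR=(37,295,.008),guideendL=(712,101,.026),guideendR=(722,270,.026),stubL=(381,78,.046),stubR=(389,292,.046),
 beamL1=(572,37,.096),beamL2=(610,37,.096),beamR1=(588,275,.096),beamR2=(626,275,.096),gmL=(258,105,.026),gmR=(262,284,.026)).items(): print(n,A(*p))
im=c["image"][285:325,262:290].astype(int).sum(2)
print(im[15:30]//3)
print(c["image"][290:322,206:226].sum(2,dtype=int)//3)
```

```text
cam [0.2949 0.1889 0.9951]
tailtop [0.3634 0.3656 0.052 ]
blocktop [0.376  0.2704 0.048 ]
notchL [0.4059 0.2762 0.01  ]
notchR [0.3455 0.2675 0.01  ]
rearL [0.4039 0.3365 0.01  ]
rearR [0.3346 0.3289 0.01  ]
tail_side [0.3629 0.3713 0.052 ]
loadL [0.5782 0.3502 0.008 ]
loadR [0.4813 0.3467 0.008 ]
guideendL [ 0.5934 -0.0371  0.026 ]
guideendR [ 0.4948 -0.0392  0.026 ]
stubL [0.5987 0.1531 0.046 ]
stubR [0.4771 0.1488 0.046 ]
beamL1 [0.6065 0.0531 0.096 ]
beamL2 [0.6068 0.0327 0.096 ]
beamR1 [0.4772 0.0475 0.096 ]
beamR2 [0.4773 0.0277 0.096 ]
gmL [0.5885 0.2222 0.026 ]
gmR [0.485  0.2187 0.026 ]
[[254 254 254 254 254 253 247 195 121 105 106 105 104 101 104 104 101 101
  113 157 212 232 221 200 195 194 189 189]
 [254 254 254 254 254 253 249 202 125 107 102 105 105 103 103 105 103 102
  114 168 230 246 239 228 225 220 204 197]
 [254 254 254 254 254 254 249 204 129 105 107 103 105 104 105 106 102 103
  120 187 243 252 251 249 249 245 235 227]
 [254 254 254 254 254 253 249 208 130 106 106 104 102 103 105 104 105 104
  120 198 248 253 253 253 253 253 251 250]
 [254 254 254 254 254 253 250
[... 3279 characters left out ...]
  83  97
  137 202]
 [101 100  99  97 109 123 137 138 142 141 139 140 139 131 113  95  87  99
  136 203]
 [100 101 100  99 106 121 136 139 141 143 143 142 141 134 114  94  88 100
  137 204]
 [100 102 101  98 104 122 133 138 140 135 138 139 138 131 121 107 103 115
  159 221]
 [101 106 103 100 103 119 128 128 131 126 129 130 135 139 141 136 137 158
  205 240]
 [105 106 104 100 104 107 112 113 117 125 137 153 174 190 193 191 192 199
  225 242]
 [108 105 104 106  99 102 104 106 110 126 147 174 205 221 221 217 207 199
  196 204]
 [106 104 102 103  99 100  97 103 104 114 132 153 174 183 182 174 164 150
  142 135]
 [103 101 101  98  99 100 100 102 104 104 111 119 124 123 119 118 114 112
  107 105]]
```

Both sets of measurements agree with the given sizes:

| Check | Measured | Should be |
|---|---|---|
| Tail to block | 96 mm | 95 mm |
| Gate to stubs | 111 mm | 110 mm |
| Slide length | 387 mm | 390 mm |

Carrier is at (0.376, 0.272) and the slide origin at (0.5375, 0.160). Next I check reach along the whole plan, then grasp.

```bash
cat >> h.py <<'E'
from scipy.spatial.transform import Rotation as Ro
def rv(u,sgn=1):   # u: carrier +x in world; tool y along carrier y
    u=np.array([u[0],u[1],0.])/np.hypot(u[0],u[1]); y=sgn*np.array([-u[1],u[0],0]); z=np.array([0,0,-1.])
    return Ro.from_matrix(np.c_[np.cross(y,z),y,z]).as_rotvec()
UC=np.array([.132,-.991]); UC/=np.linalg.norm(UC); C0=np.array([.3762,.2720])
US=np.array([.0375,-.9993]); S0=np.array([.5375,.1602])
sl=lambda x,z:np.r_[S0+US*x,z]
E
python3 - <<'E'
from h import *
c=camera("top"); print("wall",onz(c,(300,153),0))
for sg in (1,-1):
    print(sg)
    for p,u in [(np.r_[C0,.1],UC),(np.r_[C0,.017],UC),(sl(-120,0)*0+sl(-.120,.11),US),(sl(-.12,.031),US),(sl(-.215,.1),US),(sl(-.215,.033),US),(sl(.025,.033),US),(sl(.025,.12),US)]:
        print(ik(p,rv(u,sg)))
E
```

```text
wall [0.6453 0.2373 0.    ]
1
[ 0.5464 -0.0344  1.7542 -0.      1.4218  0.414 ]
[ 0.5464  0.0783  1.8216 -0.      1.2418  0.414 ]
[ 0.4226  0.335   1.3235 -0.      1.483   0.385 ]
[ 0.4226  0.4164  1.3871 -0.      1.3381  0.385 ]
[ 0.5594  0.4711  1.1693 -0.      1.5012  0.5219]
[ 0.5594  0.5352  1.2224 -0.      1.3839  0.5219]
[ 0.1795  0.2935  1.5387 -0.      1.3094  0.142 ]
[ 0.1795  0.1991  1.4649 -0.      1.4776  0.142 ]
-1
[ 0.5464 -0.0344  1.7542 -0.      1.4218 -2.7276]
[ 0.5464  0.0783  1.8216 -0.      1.2418 -2.7276]
[ 0.4226  0.335   1.3235 -0.      1.483  -2.7565]
[ 0.4226  0.4164  1.3871 -0.      1.3381 -2.7565]
[ 0.5594  0.4711  1.1693 -0.      1.5012 -2.6197]
[ 0.5594  0.5352  1.2224 -0.      1.3839 -2.6197]
None
None
```

Run:
```python
from h import *
r=rv(UC)
bot.move_ptp(np.r_[C0,.10],r)
print("guard",bot.movel(np.r_[C0,.018],rate=.12,guard=8))
print(sensors.sense()["position"])
bot.grip(.0); s=sensors.sense(); print(s["finger_gap"],s["finger_force"],s["contact_force"])
bot.movel(np.r_[C0,.04],rate=.05); s=sensors.sense(); print(s["finger_gap"],s["contact_force"],s["ft_torque"],s["time_s"])
c=camera("top"); d=camera("side")
o=np.hstack([cv2.resize(c["image"][240:360,190:340,::-1],(400,320)),cv2.resize(d["image"][230:350,270:420,::-1],(400,320))]); cv2.imwrite("pics/g1.png",o)
```

```text
guard False
[0.3766 0.2725 0.0188]
0.02104039422269002 59.96340572834015 [-0.5024  0.3438  2.9766]
0.021128206068430952 [ 0.7617 -0.6831 -5.7243] [-0.0138  0.0271  0.0341] 3.5417
```

View pics/g1.png

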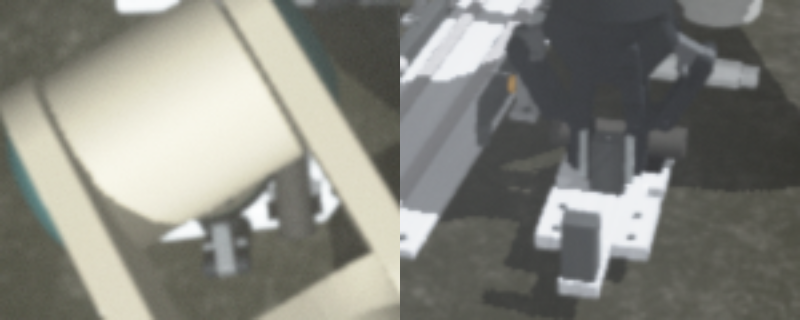

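The carrier hangs level in the fingers (the block shows at about (607,160) in the right-hand half), with the sleeve still in its saddles. The measured weight of 5.7 N is right.

Run:
```python
from h import *
r=rv(US)
bot.movel(np.r_[C0,.10],rate=.1)
bot.movel(sl(-.12,.10),frame=r,rate=.12)
bot.movel(sl(-.12,.045),rate=.08)
f0=sensors.sense()["contact_force"]
print("guard",bot.movel(sl(-.12,.028),rate=.02,guard=4)); s=sensors.sense(); print(f0,s["position"],s["contact_force"],s["ft_torque"])
bot.grip(.085)
p=s["position"]; print(sensors.sense()["contact_force"])
bot.movel([p[0],p[1],.14],rate=.15)
# clear view: go back towards the tail and up
bot.move_ptp([.40,.42,.2],r)
s=sensors.sense(); print(s["time_s"],s["contact_force"])
c=camera("top"); d=camera("side")
crop(c,222,150,250,110,3.2,"p_top.png"); cv2.imwrite("pics/p_side.png",d["image"][:,:,::-1])
```

```text
guard True
[ 0.5265 -0.0227 -4.9807] [0.5331 0.2801 0.0324] [0.621  1.0488 6.3539] [ 0.1207 -0.1906 -0.0052]
[-0.6121 -0.4286 -0.3785]
9.6667 [ 0.3665 -1.0016 -0.5291]
```

View pics/p_top.png

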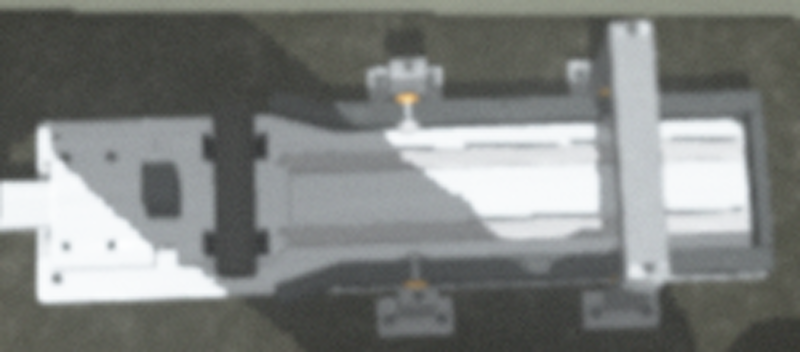

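The carrier lies on the loading end: grip block at about (160,188) in the crop, sleeve at x≈235, tail bar running off to the left. Now I locate the block and tail post precisely.

Run:
```python
from h import *
c=camera("top")
a=proj(c,sl(-.215,.066)); b=proj(c,sl(-.12,.062)); print(a,b)
u,v=a.astype(int)
o=cv2.resize(c["image"][v-22:v+23,u-25:u+95,::-1],(800,300),interpolation=3); cv2.imwrite("pics/tail.png",o); print(u-25,v-22)
```

```text
[212.1252 207.021 ] [270.9291 205.8306]
187 185
```

View pics/tail.png

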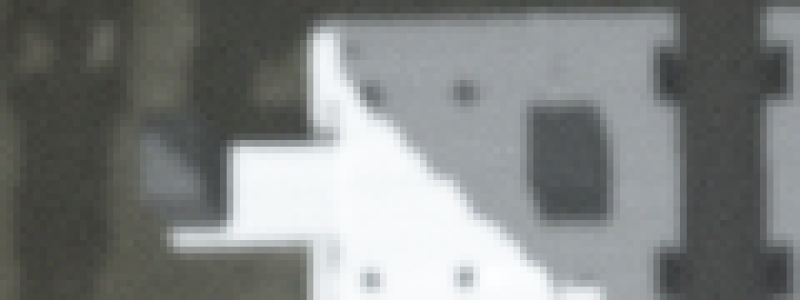

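Run:
```python
from h import *
c=camera("top"); g=cv2.cvtColor(c["image"],cv2.COLOR_RGB2GRAY).astype(int)
P=lambda u,v,z:onz(c,(187+(u+.5)/6.667-.5,185+(v+.5)/6.667-.5),z)
print("block UL",P(528,103,.062)-[.011,-.0,0]-[0,.009,0])
print("tail UL",P(140,121,.066)-[.011,.008,0], "tail bottom-left", P(142,205,.066)-[-.011,.008,0])
print("rear corners", P(310,25,.024),P(668,12,.024),"bar",P(230,143,.024),P(325,143,.024))
print(g[196:220,207:222]); 
print("sl",S0+US*-.215,S0+US*-.12)
```

```text
block UL [0.5317 0.2798 0.062 ]
tail UL [0.5256 0.3748 0.066 ] tail bottom-left [0.5266 0.3733 0.066 ]
rear corners [0.573  0.3491 0.024 ] [0.577  0.2577 0.024 ] bar [0.5419 0.3683 0.024 ] [0.542  0.3441 0.024 ]
[[ 88  92  93  94  96  95  95  88  79  69  66  68  68  68  67]
 [ 89  92  95 100  97  97  98  87  78  68  65  65  69  68  70]
 [ 93  93  97 102 103  98  95  90  80  73  66  65  67  68  70]
 [ 88  98 102 103 105  98  95  87  78  68  66  66  65  69  69]
 [ 88  93  95 100  96  92  90  85  79  66  70  68  68  68  70]
 [ 89  92  90  88  88  88  85  81  73  72  70  69  70  70  67]
 [ 88  85  84  80  82  86  82  80  79  78  71  70  66  67  68]
 [ 87  86  80  83  81  79  79  81  81  77  72  68  69  68  68]
 [ 91  86  88  88  82  83  81  82  80  80  78  70  70  66  71]
 [ 93  99 101 100  91  82  82  83  77  77  74  73  70  67  77]
 [ 98 108 115 114 102  89  82  83  78  79  70  73  71  77 104]
 [103 112 118 118 110 100  88  85  77  75  72  73  74  88 137]
 [100 115 118 120 120 110 102  94  82  79  73  74  73  94 155]
 [102 111 120 125 120 122 114 103  94  88  80  71  73  96 161]
 [101 111 118 123 123 121 119 114 107  99  88  73  74  96 161]
 [100 111 120 124 124 127 128 124 118 112  91  80  74  97 160]
 [101 110 120 127 125 126 124 128 122 114  94  79  77  93 160]
 [101 112 117 120 122 123 124 123 121 113  95  80  76  97 158]
 [ 98 102 111 113 113 112 115 114 113 110  95  80  77  96 160]
 [ 92  96 100 100 105 102 105 105 106 105  96  86  82  98 159]
 [ 89  92  95  94  99 100 103 104 100 102 100  93  87 102 163]
 [ 92  91  90  92 101 102 103 103 103 103 101 100  96 113 174]
 [ 91  90  95  95 102 105 115 120 119 122 120 120 122 148 199]
 [ 90  86  89  94 104 130 153 164 167 168 166 164 174 192 223]]
sl [0.5294 0.375 ] [0.533  0.2801]
```

The camera reads the block 1.4 mm short in x compared with the known TCP. So I'll take the tail and push in short steps, trimming side force and yaw torque towards zero.

```bash
cat >> h.py <<'E'
import json
N=np.array([-US[1],US[0]])  # slide +y (world +x)
def push(xs,st,lim=70,rate=.05,k=1e-4,ky=.004):
    """st: dict off,yaw ; xs: tail tool slide-x values"""
    log=[]
    for x in xs:
        u=Ro.from_euler('z',st["yaw"]).apply([*US,0])[:2]
        p=sl(x,.033); p[:2]+=N*st["off"]
        bot.movel(p,frame=rv(u),rate=rate)
        s=sensors.sense(); F=s["contact_force"]-np.array(st["F0"]); T=s["ft_torque"]-np.array(st["T0"])
        fa,fl=F[:2]@US,F[:2]@N; q=(s["position"][:2]-S0)@US
        log.append([x*1e3,q*1e3,fa,fl,F[2],T[2],st["off"]*1e3,st["yaw"]])
        if np.linalg.norm(F)>lim: print("LIMIT"); break
        st["off"]+=np.clip(k*fl,-.0006,.0006); st["yaw"]+=np.clip(ky*T[2],-.004,.004)
    st["x"]=x; json.dump(st,open("st.json","w")); print(np.array(log).round(2)); print("t",s["time_s"],s["finger_gap"])
    return np.array(log)
E
python3 - <<'E'
from h import *
p=sl(-.215,.033); p[:2]+=N*.0005
bot.move_ptp([p[0],p[1],.14],rv(US))
s=sensors.sense(); F0,T0=s["contact_force"],s["ft_torque"]; print(F0,T0)
print(bot.movel(p,rate=.1,guard=8))
bot.grip(0); s=sensors.sense(); print(s["finger_gap"],s["contact_force"],s["ft_torque"],s["position"])
st=dict(off=.0005,yaw=0.,F0=list(F0),T0=list(T0))
push(np.arange(-.210,-.1549,.005),st)
E
```

```text
[-0.3411  0.1193 -0.2134] [ 0.0361 -0.042  -0.0262]
False
0.021027176891740884 [-0.309   0.0466  1.6286] [ 0.0221  0.0819 -0.0931] [0.53   0.3752 0.0333]
[[-210.   -209.52    1.34   -0.23    2.66    0.01    0.5     0.  ]
 [-205.   -204.43    1.71   -0.07    4.16    0.12    0.48    0.  ]
 [-200.   -199.51    1.81   -0.4     3.87   -0.02    0.47    0.  ]
 [-195.   -194.57    1.46   -0.62    4.97    0.01    0.43    0.  ]
 [-190.   -189.59    1.39    0.38    5.47    0.11    0.37    0.  ]
 [-185.   -184.5     0.61   -0.81    5.75    0.08    0.41    0.  ]
 [-180.   -179.25   -0.94   -0.02    6.44    0.03    0.33    0.  ]
 [-175.   -174.05   -0.22   -0.09    5.42    0.02    0.32    0.  ]
 [-170.   -168.84    0.17    0.42    5.64    0.08    0.31    0.  ]
 [-165.   -163.67   -0.38    0.18    5.94    0.07    0.36    0.  ]
 [-160.   -158.55   -0.36    0.47    6.67    0.07    0.37    0.  ]
 [-155.   -153.49   -0.1     0.12    6.47    0.04    0.42    0.  ]]
t 15.3333 0.021167875533965395
```

Run:
```python
from h import *
st=json.load(open("st.json"))
push(np.r_[np.arange(-.150,-.0949,.005),np.arange(-.092,-.0779,.001)],st)
```

```text
[[-150.   -148.43   -0.28    0.83    6.86    0.03    0.43    0.  ]
 [-145.   -143.8    -1.99    1.18    5.97    0.01    0.52    0.  ]
 [-140.   -138.73   -1.47    0.11    6.18    0.08    0.63    0.  ]
 [-135.   -133.47    0.19    0.04    6.41    0.08    0.64    0.  ]
 [-130.   -128.42   -0.15   -0.33    7.11    0.02    0.65    0.  ]
 [-125.   -123.43   -0.23   -0.55    6.65    0.08    0.62    0.  ]
 [-120.   -118.43    0.02   -0.16    6.65    0.11    0.56    0.  ]
 [-115.   -113.43    0.6    -0.06    7.08    0.05    0.54    0.  ]
 [-110.   -108.42    0.08   -0.55    7.54    0.03    0.54    0.  ]
 [-105.   -103.44   -0.98   -0.32    6.82    0.04    0.48    0.  ]
 [-100.    -98.46   -0.22    0.85    6.66    0.11    0.45    0.  ]
 [ -95.    -93.46    0.11    0.18    6.71    0.01    0.54    0.01]
 [ -92.    -90.5     0.02    0.67    6.26    0.04    0.55    0.01]
 [ -91.    -89.82   -1.67   -0.21    6.4     0.05    0.62    0.01]
 [ -90.    -88.72   -0.26   -0.27    6.03    0.02    0.6     0.01]
 [ -89.    -87.54    0.01    0.47    6.     -0.02    0.57    0.01]
 [ -88.    -86.25    1.75   -0.73    6.81    0.06    0.62    0.01]
 [ -87.    -85.17    0.46    1.21    5.98    0.14    0.55    0.01]
 [ -86.    -84.59    0.15    1.19    6.77   -0.03    0.67    0.01]
 [ -85.    -83.99   -1.91    0.1     6.97    0.02    0.79    0.01]
 [ -84.    -83.51   -4.14   -0.02    5.46    0.01    0.8     0.01]
 [ -83.    -83.12   -7.5     0.9     6.43    0.      0.8     0.01]
 [ -82.    -82.67   -9.42    0.69    5.2    -0.04    0.89    0.01]
 [ -81.    -81.38   -7.93   -0.08    5.59   -0.04    0.95    0.01]
 [ -80.    -79.84   -5.62   -0.14    6.19    0.06    0.95    0.01]
 [ -79.    -78.49   -4.71   -0.04    5.74    0.03    0.93    0.01]
 [ -78.    -77.34   -2.58    0.1     6.4     0.      0.93    0.01]]
t 22.0833 0.021265321952683366
```

Station 1's detent showed at a tool slide-x of about -84.4 mm (actual). Station 2 should therefore be near +25.6 mm.

Run:
```python
from h import *
st=json.load(open("st.json"))
push(np.r_[np.arange(-.070,.0101,.010),.015,np.arange(.018,.0241,.001)],st)
```

```text
[[-70.   -68.55  -0.27   0.4    7.52   0.01   0.94   0.01]
 [-60.   -58.44  -0.47  -0.11   7.08   0.03   0.98   0.01]
 [-50.   -48.43  -0.34   0.07   7.65   0.1    0.97   0.01]
 [-40.   -38.46  -0.1    0.29   7.93   0.02   0.97   0.01]
 [-30.   -28.76  -1.58   1.21   6.     0.03   1.     0.01]
 [-20.   -18.51  -0.63   1.34   6.67   0.     1.13   0.01]
 [-10.    -8.47   0.19   0.32   7.53   0.01   1.26   0.01]
 [  0.     1.51   0.76   0.88   7.76   0.03   1.29   0.01]
 [ 10.    11.49  -0.33  -0.85   6.6    0.01   1.38   0.01]
 [ 15.    16.46  -0.37   0.83   7.32   0.12   1.29   0.01]
 [ 18.    19.35   0.42   1.82   5.72   0.03   1.38   0.01]
 [ 19.    20.05  -1.68   0.5    6.74   0.02   1.56   0.01]
 [ 20.    21.15  -0.78  -0.1    7.75   0.01   1.61   0.01]
 [ 21.    22.32  -0.98   0.16   6.44  -0.     1.6    0.01]
 [ 22.    23.63   2.19   0.11   6.81   0.01   1.61   0.01]
 [ 23.    24.78   1.42  -0.45   6.7    0.01   1.63   0.01]
 [ 24.    25.33   0.03   0.59   6.04   0.01   1.58   0.01]]
t 27.1917 0.02121585359001803
```

The tool is in the detent at 25.3 mm with about zero force. I release with a partial opening, retreat and check.

Run:
```python
from h import *
bot.grip(.042); s=sensors.sense(); p=s["position"]; print(s["finger_gap"],s["contact_force"],(p[:2]-S0)@US)
bot.movel([p[0],p[1],.16],rate=.12)
bot.move_ptp([.36,.36,.22],rv(US)); s=sensors.sense(); print(s["time_s"],s["contact_force"])
c=camera("top"); d=camera("side")
o=np.zeros((600,800,3),np.uint8); o[:330,:]=cv2.resize(c["image"][145:260,222:500,::-1],(800,330),interpolation=3)
o[335:,:400]=cv2.resize(d["image"][180:340,215:456,::-1],(400,265),interpolation=3)
o[335:,400:]=cv2.resize(c["image"][145:345,208:510,::-1],(400,265))
cv2.imwrite("pics/fin.png",o)
```

```text
0.04185473101997603 [0.4482 0.9312 0.4108] 0.024582426326496
29.8583 [-0.1012  0.4511 -0.7943]
```

View pics/fin.png

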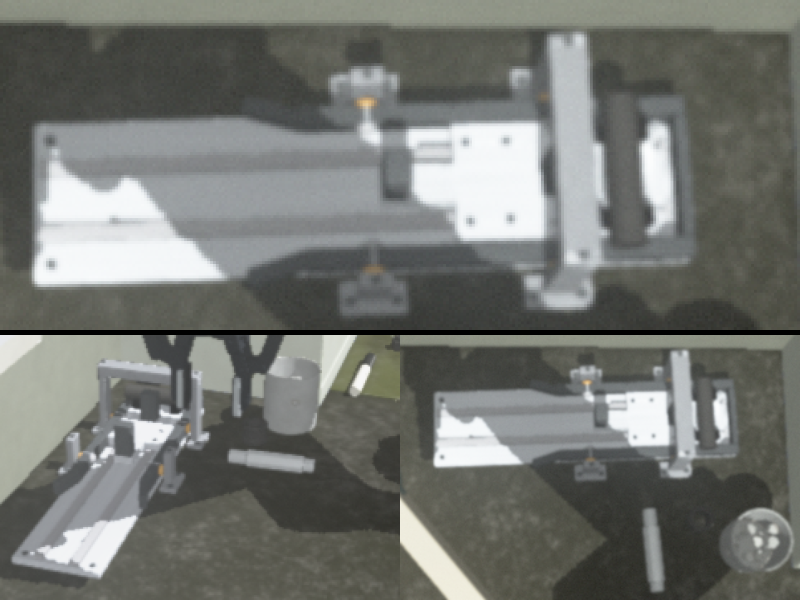

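The carrier is under the gate with the sleeve in its saddles, about (628,170). The tail post is at (397,160) beside the stubs, and the gauge and tin are unmoved. Next I check the detent position numerically.

Run:
```python
from h import *
c=camera("top"); g=cv2.cvtColor(c["image"],cv2.COLOR_RGB2GRAY).astype(float)
def edge(p1,p2,n=200):   # strongest gradients along a line between two world points, by slide x
    t=np.linspace(0,1,n); pts=np.array([proj(c,p1+(p2-p1)*k) for k in t],np.float32)
    v=cv2.remap(g.astype(np.float32),pts[None,:,0],pts[None,:,1],1)[0]; v=cv2.GaussianBlur(v[None],(0,0),4)[0]
    return np.gradient(v)
def run(a,b,z,lat,what):
    P=lambda x:np.r_[S0+US*x+N*lat,z]; gr=edge(P(a),P(b)); xs=np.linspace(a,b,200)*1e3
    i=np.argmax(gr); j=np.argmin(gr); print(what,"rise",xs[i].round(1),gr[i].round(1),"fall",xs[j].round(1),gr[j].round(1))
for l in (.025,-.02,-.028): run(.045,.075,.024,l,"plate rear (60)")
for l in (0,.006): run(.005,.045,.066,l,"tail top (17..33)")
for l in (.045,.055,-.045,-.055): run(.095,.145,.096,l,"beam (109..131)")
for l in (0,.02,.03): run(.135,.18,.039,l,"sleeve (147..169)")
```

```text
plate rear (60) rise 70.0 3.2 fall 66.1 -2.9
plate rear (60) rise 54.5 2.2 fall 66.1 -0.9
plate rear (60) rise 59.2 3.8 fall 67.0 -0.3
tail top (17..33) rise 32.5 4.8 fall 14.2 -2.1
tail top (17..33) rise 33.5 3.7 fall 15.5 -1.5
beam (109..131) rise 109.6 4.5 fall 131.2 -5.6
beam (109..131) rise 108.3 4.9 fall 130.9 -4.9
beam (109..131) rise 110.1 3.6 fall 100.8 -5.2
beam (109..131) rise 109.8 5.0 fall 130.9 -4.3
sleeve (147..169) rise 168.2 7.7 fall 145.9 -6.1
sleeve (147..169) rise 172.8 6.2 fall 142.5 -4.6
sleeve (147..169) rise 174.1 3.9 fall 141.6 -4.9
```

The readings put the carrier about 0.9 mm short (119.1 mm), still inside the draw-in range. The force profile agrees, so I retake the post and step forward until the balls resist (about -4 N).

Run:
```python
from h import *
st=json.load(open("st.json")); u=Ro.from_euler('z',st["yaw"]).apply([*US,0])[:2]
p=sl(.0235,.0335); p[:2]+=N*st["off"]
bot.grip(.045)
bot.move_ptp([p[0],p[1],.16],rv(u)); bot.movel(p,rate=.1,guard=8)
s=sensors.sense(); F0=s["contact_force"]
bot.grip(0); x=.0235
for i in range(8):
    s=sensors.sense(); F=s["contact_force"]-F0; fa=F[:2]@US; print(round(x*1e3,1),(s["position"][:2]-S0)@US*1e3,fa,F[:2]@N,F[2])
    if fa<-3.5: break
    x+=.0005; p=sl(x,.0335); p[:2]+=N*st["off"]; bot.movel(p,rate=.03)
bot.grip(.042); s=sensors.sense(); q=s["position"]; print((q[:2]-S0)@US*1e3)
bot.movel([q[0],q[1],.16],rate=.12); bot.move_ptp([.36,.36,.22],rv(US)); print(sensors.sense()["time_s"])
c=camera("top"); g=cv2.cvtColor(c["image"],cv2.COLOR_RGB2GRAY).astype(np.float32)
def run(a,b,z,l,w):
    xs=np.linspace(a,b,200); q=np.array([proj(c,np.r_[S0+US*x+N*l,z]) for x in xs],np.float32)
    v=np.gradient(cv2.GaussianBlur(cv2.remap(g,q[None,:,0],q[None,:,1],1),(0,0),4)[0]); print(w,(xs[v.argmax()]*1e3).round(1),(xs[v.argmin()]*1e3).round(1))
run(.045,.075,.024,-.028,"plate"); run(.005,.045,.066,0,"tail"); run(.135,.18,.039,0,"sleeve")
o=np.zeros((600,800,3),np.uint8); o[:330,:]=cv2.resize(c["image"][145:260,222:500,::-1],(800,330),interpolation=3)
o[335:,:400]=cv2.resize(camera("side")["image"][180:340,215:456,::-1],(400,265),interpolation=3)
cv2.imwrite("pics/fin2.png",o)
```

```text
23.5 23.477946236428963 0.24619440560589523 -1.296767121726003 3.4886879465831466
24.0 23.623330782382897 -2.0061622837811712 -1.0891323785267997 5.225517875747295
24.5 23.823048662974024 -1.9781193653935403 -0.9337462123547733 4.834619319299439
25.0 24.05453883003512 -3.698051833307283 -1.296211597106909 4.3182319333452925
25.23497130034091
36.5167
plate 60.2 52.5
tail 32.9 15.3
sleeve 169.1 146.3
```

View pics/fin2.png

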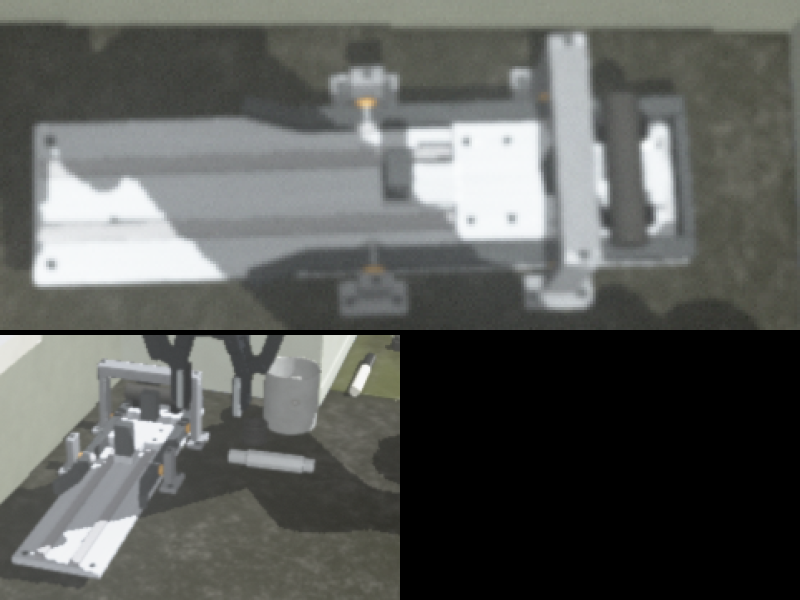

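Same scene, with the carrier now about 0.7 mm further: plate edge at 60.2 mm against the ideal 60, sleeve middle at 157.7 mm against 158. It is seated in station 2 with the arm clear, so I hand in.

```bash
python3 -c "
from cell import order
print(order.job_done())"
```

```text
the job is handed in; nothing more can be done
None
```

The carrier, with the sleeve still in its saddles, sits in the station 2 detent under the gate, within about 0.5 mm by camera; the gripper has let go and is clear, the bystanders were not touched, and the job was handed in at about 37 s.

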